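# Feed a lining through the mitre box up to its flip stop

### The arm

A 6-joint arm with a two-finger parallel gripper is mounted at the origin on a cart in front of the work surface, level with it; the furniture and walls round the work are solid. World frame = base frame: x ahead of the robot, y to its left, z up, the work surface at z = 0. Lengths are in m, angles in rad, forces in N, time in s.
With the tool pointing down it reaches from about 0.375 to 0.975 m from the base axis. Payload 3.8 kg.
Tool frame: the origin (TCP) lies midway between the tips of the shut fingers; the grasp point (between the pads) lies 19 mm behind it; z points along the fingers, y is the line along which they close (so a half turn about z gives the same grasp; the last joint's range is limited). The gripper opens to 85 mm and grips with 20 to 120 N. Pads are 22 mm wide; open, the fingers measure 114 mm over their backs; the gripper's body (76 mm by 85 mm) begins 54 mm behind the grasp point. The pads swing forward as they close: fully open they stand 13 mm farther back than shut.
Start: joints at [-1.278, 0.264, 1.604, -0, 1.274, -0.037], TCP at [0.219, -0.639, 0.192] pointing down, gripper open.
Joint ranges: [-2.63, 2.63], [-0.94, 2.18], [0.31, 2.57], [-1.31, 4.45], [0, 2.66], [-2.55, 2.55]. Speed limits (rad/s): [2.57, 2.57, 3.14, 3.14, 3.14, 3.14].

### API

Orientations are given as a rotation vector (axis times angle).
In Python, from workcell import read_state, vision, ticket gives the robot as it stands. The module is installed in compiled form; this text tells all that it offers.
- The arm moves only by the tool jog_arm, never from a script. Its arguments are lists of equal length, an entry for each row: "turn": the turn, a rotation vector about the tool's x, y, z in rad, a list of three; "delta_pos": the shift along the tool's x, y, z in m, a list of three; "gripper": the finger opening in m, from 0 to 0.0854. In form: {"turn": [[rx, ry, rz], ...], "delta_pos": [[dx, dy, dz], ...], "gripper": [gripper, ...]}. A call has 1 to 20 rows; each row shifts and turns the commanded pose from where the row before left it, along the tool's axes as they then stand; what a row does not reach is not made up. A row lasts 1/12 s, in which the tool goes at most 41.7 mm and 7.16 degrees, less where a joint would pass 70% of its speed; a pose out of reach is approached as far as the arm can. A call with a gripper value outside its range is refused whole. The fingers move at their own pace and stop on an object; "grip_force" is the grip in N (left out, the last holds). Time passes only in rows, so rows that do not move let the fingers close. It gives the time, the measured TCP pose, the force, the opening and the grip force at its end, in the units of the state.
- read_state(): the state, without advancing time (a new reading comes with each control period).
- vision.read_camera(name): name is "side" or "top" or "wrist"; returns the picture (420x560x3 uint8, red, green, blue); there is no depth.
- vision.calibration(name): a dict with "vfov" (degrees; the focal length in pixels is half the picture's height over the tangent of half this angle, whatever the lens; pixels are square), "cx", "cy" (the principal point, pixels), "dist" ([k1, k2, p1, p2, k3] as OpenCV has them; the pictures are not rectified), "R" (3x3) and "t" (3): a world point X has camera coordinates R X + t; the wrist camera has in their place "mount" (4x4, takes a point from camera to tool coordinates, whose origin is the TCP and whose axes are the flange's). Camera axes: x right, y down, z forward; pixel columns grow to the right and rows downward; lengths in m; the calibration is good to about 2 mm. A picture is of the moment at which its call begins: read the wrist's pose just before it. calibration takes no time and is no camera call.
- ticket.finish_job(): hands the job in; it is judged then, once.
The state is a dict: "time": time; "q": joint angles; "joint_vel": joint speeds; "joint_torque": joint torques, N m; "tool_pos": TCP position; "tcp_rot": TCP orientation; "wrist_force": force on the tool from outside, world axes, zero at the start; "torque": the same for the moment, N m; "width": opening from 0.0 (shut) to 1.0 (fully open); "grip_force": force on a finger pad.
Only numpy, scipy, OpenCV 4.12 (cv2) and the standard library are available. Lean on these libraries where they do the work, as an engineer would, in place of code of your own. Each camera call takes 0.05 s, during which the arm holds its last target. There are 200 camera calls.

### The job

Set up the next cut in the mitre box on the left of the cart: the maple block left under its saw guide has to come out of the box and lie on the cart top, and the loose kerfed lining has to lie in the box's groove, fed through under the saw guide until its leading end butts against the flip stop, with the stop swung fully down. Leave the other things on the cart where they are.

Things in the scene. Friction and masses are not known exactly. Their poses are not given: they have to be found in the camera images.
- mitre_box: fixed mitre box, plywood base 260 x 84 x 18 mm; origin on its underside, x = feed direction (away from the robot; base x -130..130 mm), y = to the fence (left; base y -46..38). Bed at z 18. A 21 mm wide groove runs along y = 0: behind it a fence rail (y 10.5..38, top z 24, full length), before it a lip (y -22..-10.5, top z 24) on the infeed only (x -130..-10)
- guide_in (a point): infeed mouth of the saw guide, on the bed in mid-groove (x -10, y 0, z 18 of the mitre box, same axes). The guide is two aluminium bridges with a 4 mm saw slot between, 48 mm long in all (x -10..38), y -34..34, top at z 58. The passage through it is 21 mm wide and 20 mm high, too low for fingers
- guide_out (a point): outfeed mouth of the saw guide, on the bed in mid-groove (x 38, y 0, z 18 of the mitre box, same axes). The outfeed runs from here to x 130; it has the fence rail behind (left) but no lip: it is open to the front (right)
- bed_stop (a point): point on the bed in mid-groove (x 88, y 0, z 18 of the mitre box, same axes) in the plane of the working face of the flip stop: when the stop is down, the lining's leading end comes to rest here
- flip_stop (a joint): flip stop angle, rad: 0 = fully down across the groove (limit), starts at 1.5..2.0 = swung up over the fence (limit 2.05); pivot friction (0.02 N m) holds it anywhere. Pivot along x at y 28, z 32 of the mitre box on a bracket x 73..117, y 19..38, top z 39. Steel arm x 88..102, 8 mm thick, 40 mm long; swung up its end reaches z 75, and forward to y 12. Down, its top is at z 36
- stop_tip (a point): point on the flip stop's arm: middle of its upper face near the free end, 31 mm from the pivot axis; with the stop down it is at x 95, y -3, z 36 of the mitre box; swung up, this face looks back (to the left) and is pushed forward to swing the stop down
- lining_mid (a point): the only kerfed lining loose on the cart: pale wooden bar 14 x 122 x 16 mm with a row of saw kerfs across its upper face, 20 g, lying on the cart to the right of the mitre box; point at its centre (8 mm above its underside), y along its length, z up
- lining: the same lining; origin at the centre of its underside, y along its length
- block_mid (a point): plain maple block 18 x 74 x 14 mm, 14 g, left in the groove under the saw guide and showing only 5 to 25 mm at either end of it; point at its centre (7 mm above its underside), y along its length, z up
- block: the same maple block; origin at the centre of its underside, y along its length
- short_caul: dark notched caul 17 x 70 x 22 mm, bystander near the lining; origin at the centre of its underside, y along its length
- tape: roll of yellow tape, 50 mm across, 19 mm high, bystander; origin at the centre of its underside
- clamp: F-clamp 68 x 270 x 27 mm lying between the board stack and the blue crate, bystander; origin under its centre, y along its length
- bottle: glue bottle, 58 mm across, 226 mm high, standing behind the blue crate, bystander; origin at the centre of its foot
- half_round: half-round maple stick 19 x 190 x 8 mm behind the mitre box, bystander; origin at the centre of its underside, y along its length
- stub_caul: very short dark notched caul 17 x 42 x 24 mm beside the blue crate, bystander; origin at the centre of its underside

How it is judged:
At the end, for the whole second after the job is handed in: Stop fully down (under 0.06 rad); lining flat in the groove (6 mm sideways, 0.1 rad, 3 mm up) with its leading end within 3.5 mm of the stop face; maple block on the cart top, off the box (centre under 20 mm up); both at rest (value of joint flip_stop below 0.06 rad and x of lining_mid in the frame of bed_stop between -0.0645 and -0.059 m and y of lining_mid in the frame of bed_stop between -0.006 and 0.006 m and z of lining_mid in the frame of bed_stop below 0.011 m and angle between the y axis of lining_mid and the x axis of mitre_box, either way round below 0.1 rad and height (world z) of block_mid between 0.003 and 0.02 m and linear speed of each of lining, block below 0.02 m/s); the robot touches nothing.
It fails at once if a caul, the tape roll, the clamp, the glue bottle or the half-round stick has been moved by more than 30 mm (distance of any of short_caul, tape, clamp, bottle, half_round, stub_caul from where it was at the start of the episode above 0.03 m).
It also fails if it takes over 72 s, if anything falls off the work surface, if the arm or the gripper's body presses on something with over 40 N, if the wrist force passes 120 N, or if a joint passes its speed limit or range.

## Working session

There is one attempt and no reset: what is moved stays moved. The work goes in short steps, Python scripts to look and compute and a tool call to move; the robot and the scene stay as the last step left them, time stands still between calls to the robot, and variables do not carry over. Pictures are saved under pics/ and viewed, at most 10 in all, crops included, and the job is handed in when it is done.

Besides the shell and the picture viewer there is one more tool, called as name(argument=value, ...), one argument or row to a line, values as JSON. jog_arm: Moves the arm, as the interface text tells. Its arguments: {"type":"object","properties":{"turn":{"type":"array","items":{"type":"array","items":{"type":"number"}}},"delta_pos":{"type":"array","items":{"type":"array","items":{"type":"number"}}},"gripper":{"type":"array","items":{"type":"number"}},"grip_force":{"type":"number"}},"required":["turn","delta_pos","gripper"]}

```bash
mkdir -p pics; python3 - <<'E'
from workcell import read_state, vision
import cv2,numpy as np
for n in("side","top"):
    c=vision.calibration(n);print(n,c)
    im=vision.read_camera(n);cv2.imwrite(f"pics/{n}0.png",cv2.cvtColor(im,cv2.COLOR_RGB2BGR))
print(vision.calibration("wrist"));print(read_state())
E
```

```text
side {'vfov': 54.611425299762395, 'cx': 286.77173058414024, 'cy': 213.3586569869582, 'dist': array([0.02288959, 0.        , 0.        , 0.        , 0.        ]), 'R': array([[-9.04646432e-01, -4.26162532e-01, -5.72933187e-04],
       [-1.57425151e-01,  3.35426609e-01, -9.28819849e-01],
       [ 3.96020396e-01, -8.40163369e-01, -3.70531186e-01]]), 't': array([0.51419644, 0.12715297, 0.68833947])}
top {'vfov': 49.10016996329112, 'cx': 278.11935507256015, 'cy': 207.68137024951238, 'dist': array([0.03946669, 0.        , 0.        , 0.        , 0.        ]), 'R': array([[ 0.00126596, -0.99991087,  0.01329103],
       [-0.99476507, -0.00261731, -0.1021548 ],
       [ 0.10218048, -0.01309213, -0.99467972]]), 't': array([0.02682345, 0.58107816, 0.87631991])}
{'vfov': 61.72539144588235, 'cx': 285.3660403161931, 'cy': 206.57028547084826, 'dist': array([0.02906887, 0.        , 0.        , 0.        , 0.        ]), 'mount': array([[ 6.82438576e-04, -9.53440869e-01, -3.01579248e-01,
         7.78254127e-02],
       [ 9.99999510e-01,  8.66877332e-04, -4.77745192e-04,
        -5.01711274e-04],
       [ 7.16934005e-04, -3.01578774e-01,  9.53440994e-01,
        -1.82333744e-01],
       [ 0.00000000e+00,  0.00000000e+00,  0.00000000e+00,
         1.00000000e+00]])}
{'time': 0.1, 'q': array([-1.27789886e+00,  2.64698840e-01,  1.60525042e+00, -1.45185003e-05,
        1.27372414e+00, -3.69068400e-02]), 'joint_vel': array([ 0.0006107 , -0.00102136, -0.0020171 ,  0.00230509,  0.00049985,
        0.00059903]), 'joint_torque': array([ 7.47930480e-04, -5.16706395e+01, -3.68587911e+01,  4.53725318e-05,
        6.33823147e-03, -7.17179455e-05]), 'tool_pos': array([ 0.21837448, -0.63790101,  0.19096544]), 'tcp_rot': array([-3.09694002e+00, -5.15378815e-01,  4.38536239e-04]), 'wrist_force': array([ 0.3438543 , -0.30752797, -0.35019738]), 'torque': array([ 0.05316418, -0.00832283, -0.03111389]), 'grip_force': 0.0, 'width': 0.9997709317903618}
```

View pics/top0.png

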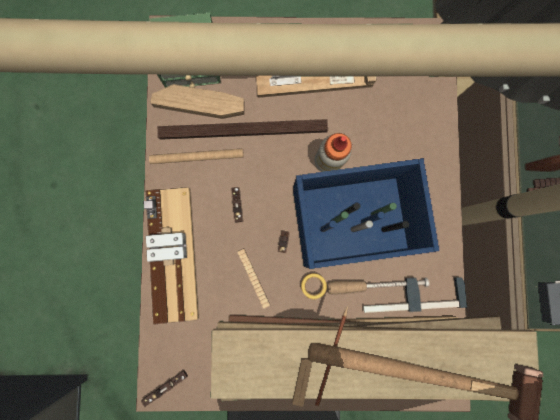

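View pics/side0.png

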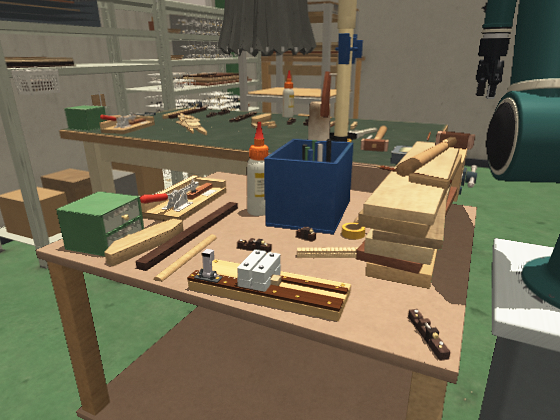

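```bash
cat > h.py <<'E'
from workcell import read_state, vision
import cv2,numpy as np
from scipy.spatial.transform import Rotation as Ro
def cal(n,st=None):
    c=vision.calibration(n)
    f=210/np.tan(np.radians(c['vfov'])/2)
    K=np.array([[f,0,c['cx']],[0,f,c['cy']],[0,0,1]])
    if 'R' in c: R,t=c['R'],c['t']
    else:
        st=st or read_state()
        T=np.eye(4);T[:3,:3]=Ro.from_rotvec(st['tcp_rot']).as_matrix();T[:3,3]=st['tool_pos']
        M=np.linalg.inv(T@c['mount']);R,t=M[:3,:3],M[:3,3]
    return K,c['dist'],R,t
def ray(C,uv):
    K,d,R,t=C
    p=cv2.undistortPoints(np.array([[uv]],float),K,d)[0,0]
    return -R.T@t,R.T@np.array([p[0],p[1],1])
def onz(C,uv,z):
    o,v=ray(C,uv);return o+v*(z-o[2])/v[2]
def tri(C1,a,C2,b):
    A=[];B=[]
    for C,u in((C1,a),(C2,b)):
        o,v=ray(C,u);v=v/np.linalg.norm(v);P=np.eye(3)-np.outer(v,v);A.append(P);B.append(P@o)
    return np.linalg.lstsq(np.vstack(A),np.hstack(B),rcond=None)[0]
def proj(C,X):
    K,d,R,t=C
    return cv2.projectPoints(np.array(X,float).reshape(-1,3),cv2.Rodrigues(R)[0],t,K,d)[0][:,0]
def snap(n,f,crop=None,s=1):
    im=cv2.cvtColor(vision.read_camera(n),cv2.COLOR_RGB2BGR);cv2.imwrite(f,im);return im
E
python3 - <<'E'
import sys;sys.path.insert(0,'.')
from h import *
T=cv2.imread('pics/top0.png');S=cv2.imread('pics/side0.png')
a=cv2.resize(T[180:330,138:278],None,fx=4,fy=4,interpolation=cv2.INTER_CUBIC) #560x600
cv2.imwrite('pics/ct.png',a)
b=cv2.resize(S[220:325,180:380],None,fx=4,fy=4,interpolation=cv2.INTER_CUBIC)
cv2.imwrite('pics/cs.png',b)
Ct=cal('top')
for p in[(145,188),(198,320),(253,278),(314,286),(335,150),(140,400),(460,20)]:print(p,onz(Ct,p,0.02).round(3))
E
```

```text
(145, 188) [0.621 0.292 0.02 ]
(198, 320) [0.364 0.182 0.02 ]
(253, 278) [0.444 0.077 0.02 ]
(314, 286) [ 0.428 -0.043  0.02 ]
(335, 150) [ 0.699 -0.087  0.02 ]
(140, 400) [0.217 0.288 0.02 ]
(460, 20) [ 0.972 -0.347  0.02 ]
```

View pics/ct.png

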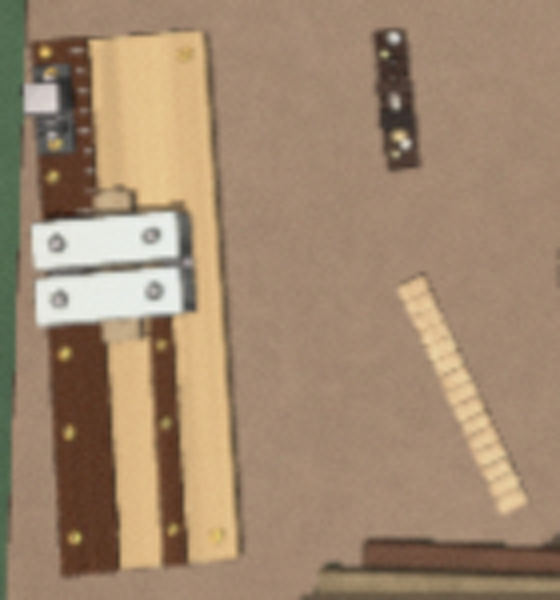

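View pics/cs.png

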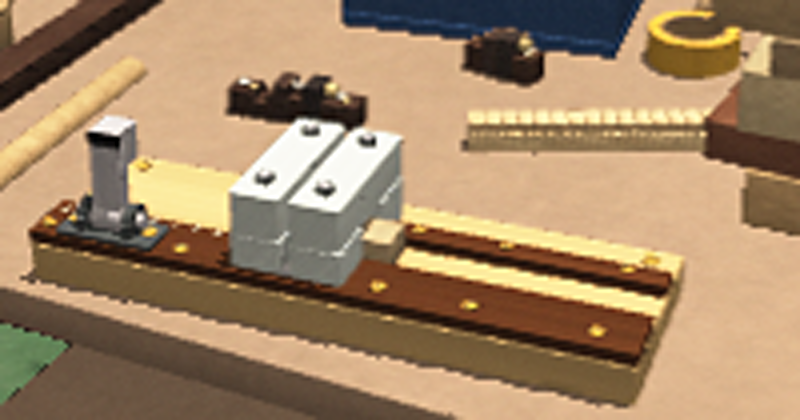

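```bash
cat > fit.py <<'E'
from h import *
from scipy.optimize import least_squares
Ct,Cs=cal('top'),cal('side')
t=lambda x,y:(138+x/4,180+y/4)
s=lambda x,y:(180+x/4,220+y/4)
def fit(pts,x0):
    # pts: (C,uv,(x,y,z mm)); free x,y,z,yaw
    def r(p):
        o=[]
        for C,uv,m in pts:
            m=np.array(m)/1e3;c,q=np.cos(p[3]),np.sin(p[3])
            X=[p[0]+c*m[0]-q*m[1],p[1]+q*m[0]+c*m[1],p[2]+m[2]]
            o+=list(proj(C,X)[0]-uv)
        return np.array(o)
    f=least_squares(r,x0,loss='soft_l1');print(f.x.round(4),np.abs(f.fun).round(1));return f.x
B=[(Ct,t(205,32),(130,-46,18)),(Ct,t(237,550),(-130,-46,18)),(Ct,t(32,42),(130,38,24)),(Ct,t(62,577),(-130,38,24)),
(Ct,t(120,570),(-130,10.5,24)),(Ct,t(163,567),(-130,-10.5,24)),(Ct,t(36,326),(-10,34,58)),(Ct,t(186,312),(-10,-34,58)),
(Ct,t(32,225),(38,34,58)),(Ct,t(180,211),(38,-34,58)),
(Cs,s(640,355),(-130,38,24)),(Cs,s(32,235),(130,38,24)),(Cs,s(630,403),(-130,38,0)),(Cs,s(35,280),(130,38,0)),(Cs,s(683,258),(-130,-46,18))]
b=fit(B,[.5,.24,0,.07])
L=[(Ct,t(398,290),(61,7,16)),(Ct,t(424,276),(61,-7,16)),(Ct,t(526,502),(-61,-7,16)),(Ct,t(500,515),(-61,7,16)),(Cs,s(465,150),(61,7,0)),(Cs,s(468,118),(61,7,16))]
l=fit(L,[.444,.077,0,.43])
R=np.array([[np.cos(b[3]),-np.sin(b[3])],[np.sin(b[3]),np.cos(b[3])]])
for n,uv in(('out',t(113,188)),('in',t(123,342))):
    X=onz(Ct,uv,b[2]+.032);print(n,(R.T@(X[:2]-b[:2])*1e3).round(1))
for X in([-10,0,18],[38,0,18],[95,0,36],[-130,0,24]):print(X,(R@np.array(X[:2])/1e3+b[:2]).round(4))
st=read_state();print(Ro.from_rotvec(st['tcp_rot']).as_matrix().round(4))
print('stack edge pts',onz(Ct,t(365,540),.02).round(3),onz(Ct,(212,330),.1).round(3))
E
python3 fit.py
```

```text
[ 0.4895  0.2403 -0.0025  0.0875] [0.1 0.7 0.7 1.9 0.1 0.2 0.1 0.3 0.  0.1 0.2 0.2 0.5 0.2 0.6 0.1 0.1 0.5
 0.7 0.1 0.2 0.4 0.7 1.1 1.6 2.  0.2 0.  0.7 0.4]
[4.425e-01 7.630e-02 1.000e-04 4.338e-01] [0.2 0.9 0.2 0.4 0.  0.1 0.  0.  1.  0.3 0.3 0.4]
out [53.4  1.2]
in [-21.4   0.9]
[-10, 0, 18] [0.4795 0.2395]
[38, 0, 18] [0.5274 0.2437]
[95, 0, 36] [0.5841 0.2486]
[-130, 0, 24] [0.36  0.229]
[[ 9.461e-01  3.239e-01 -6.000e-04]
 [ 3.239e-01 -9.461e-01  2.000e-03]
 [ 1.000e-04 -2.100e-03 -1.000e+00]]
stack edge pts [0.373 0.122 0.02 ] [0.357 0.145 0.1  ]
```

jog_arm(
  turn=[
    [0,0,0.1215],
    [0,0,0.1215],
    [0,0,0],
    [0,0,0],
    [0,0,0],
    [0,0,0],
    [0,0,0],
    [0,0,0],
    [0,0,0],
    [0,0,0],
    [0,0,0],
    [0,0,0],
    [0,0,0],
    [0,0,0],
    [0,0,0],
    [0,0,0],
  ],
  delta_pos=[
    [0,0,-0.037],
    [0,0,-0.037],
    [0,0,-0.037],
    [-0.0005,-0.0358,0],
    [-0.0005,-0.0358,0],
    [-0.0005,-0.0358,0],
    [-0.0005,-0.0358,0],
    [-0.0005,-0.0358,0],
    [0.0272,-0.024,0],
    [0.0272,-0.024,0],
    [0.0272,-0.024,0],
    [0.0272,-0.024,0],
    [0.0272,-0.024,0],
    [0.0272,-0.024,0],
    [0.0272,-0.024,0],
    [0.0272,-0.024,0],
  ],
  gripper=[0.05,0.05,0.05,0.05,0.05,0.05,0.05,0.05,0.05,0.05,0.05,0.05,0.05,0.05,0.05,0.05],
  grip_force=20,
)

```text
time: 1.43
tool_pos: [0.4014, -0.2487, 0.3029]
tcp_rot: [-3.139, -0.136, 0.0]
wrist_force: [0.6, -0.7, -0.2]
width: 0.587
grip_force: 0.0
```

jog_arm(
  turn=[
    [0,0,0],
    [0,0,0],
    [0,0,0],
    [0,0,0],
    [0,0,0],
    [0,0,0],
    [0,0,0],
    [0,0,0],
    [0,0,0],
    [0,0,0],
    [0,0,0],
    [0,0,0],
    [0,0,0],
    [0,0,0],
    [0,0,0],
    [0,0,0],
    [0,0,0],
    [0,0,0],
    [0,0,0],
  ],
  delta_pos=[
    [0.0102,-0.035,0],
    [0.0102,-0.035,0],
    [0.0102,-0.035,0],
    [0.0102,-0.035,0],
    [0.0102,-0.035,0],
    [0.0102,-0.035,0],
    [0.0102,-0.035,0],
    [0.0054,-0.0337,0],
    [0.0054,-0.0337,0],
    [0.0054,-0.0337,0],
    [0.0054,-0.0337,0],
    [0.0054,-0.0337,0],
    [0.0054,-0.0337,0],
    [0.0054,-0.0337,0],
    [0,0,0.036],
    [0,0,0.036],
    [0,0,0.036],
    [0,0,0.036],
    [0,0,0],
  ],
  gripper=[0.04,0.04,0.04,0.04,0.04,0.04,0.04,0.04,0.04,0.04,0.04,0.04,0.04,0.04,0.04,0.04,0.04,0.04,0.04],
)

```text
time: 3.02
tool_pos: [0.4613, 0.2355, 0.1503]
tcp_rot: [3.133, 0.137, -0.023]
wrist_force: [-1.1, -0.8, -1.9]
width: 0.469
grip_force: 0.0
```

```bash
python3 - <<'E'
from h import *
st=read_state();print(st['time'],st['tool_pos'],st['tcp_rot'],st['q'].round(2))
np.save('w1.npy',np.r_[st['tool_pos'],st['tcp_rot']])
im=snap('wrist','pics/w1.png')
C=cal('wrist',st)
b=[.4895,.2403,-.0025,.0875]
def W(m):
    m=np.array(m)/1e3;c,q=np.cos(b[3]),np.sin(b[3]);return [b[0]+c*m[0]-q*m[1],b[1]+q*m[0]+c*m[1],b[2]+m[2]]
for m in[(-10,10.5,24),(-10,-10.5,24),(-10,34,58),(-10,-34,58),(-21.4,9,32),(-21.4,-9,32),(38,-34,58),(-30,0,18)]:
    p=proj(C,W(m))[0];print(m,p.round(0));cv2.drawMarker(im,tuple(int(v) for v in p),(0,0,255),0,8)
cv2.imwrite('pics/w1m.png',im)
E
```

```text
3.0167 [0.46132957 0.23546458 0.15028605] [ 3.13260407  0.13661331 -0.02309218] [ 0.42  0.01  1.97 -0.    1.18  1.91]
(-10, 10.5, 24) [271. 163.]
(-10, -10.5, 24) [295. 163.]
(-10, 34, 58) [240. 171.]
(-10, -34, 58) [325. 171.]
(-21.4, 9, 32) [273. 177.]
(-21.4, -9, 32) [293. 177.]
(38, -34, 58) [328. 109.]
(-30, 0, 18) [283. 183.]
```

View pics/w1m.png

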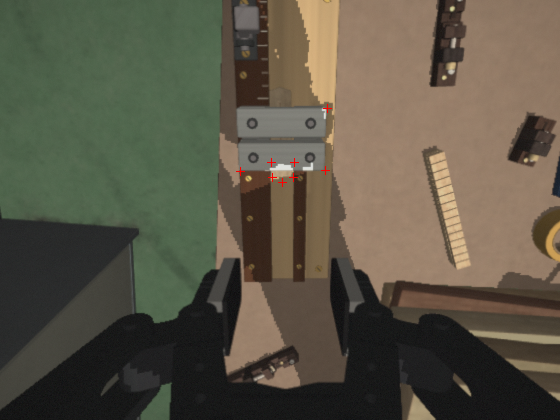

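jog_arm(
  turn=[
    [0,0,0],
    [0,0,0],
    [0,0,0],
    [0,0,0],
  ],
  delta_pos=[
    [0,0,0.03],
    [0,0,0.03],
    [0,0,0],
    [0,0,0],
  ],
  gripper=[0.035,0.035,0.035,0.035],
)

```text
time: 3.4
tool_pos: [0.4679, 0.2381, 0.1002]
tcp_rot: [3.138, 0.136, -0.001]
wrist_force: [0.1, 0.6, -0.7]
width: 0.409
grip_force: 0.0
```

```bash
cat > st.py <<'E'
from h import *
st=read_state();R=Ro.from_rotvec(st['tcp_rot']).as_matrix()
print(round(st['time'],2),st['tool_pos'].round(4),'w',round(st['width']*85.4,1),st['grip_force'],st['wrist_force'].round(1))
print('tilt',R[:2,2].round(4),'yaw',round(float(np.arctan2(R[1,0],R[0,0])),4),'q',st['q'].round(2))
c,s=np.cos(.0875),np.sin(.0875);d=st['tool_pos'][:2]-[.4895,.2403]
print('box mm',np.round([1e3*(c*d[0]+s*d[1]),1e3*(-s*d[0]+c*d[1]),1e3*st['tool_pos'][2]+2.5],1))
E
python3 st.py
```

```text
3.4 [0.4679 0.2381 0.1002] w 35.0 0.0 [ 0.1  0.6 -0.7]
tilt [-0.0008 -0.0004] yaw 0.0865 q [ 0.42  0.06  2.02 -0.    1.07  1.91]
box mm [-21.8  -0.3 102.7]
```

jog_arm(
  turn=[
    [0,0,0],
    [0,0,0],
    [0,0,0],
    [0,0,0],
    [0,0,0],
    [0,0,0],
  ],
  delta_pos=[
    [-0.0015,-0.0005,0.03],
    [0,0,0.025],
    [0,0,0.012],
    [0,0,0.0065],
    [0,0,0],
    [0,0,0],
  ],
  gripper=[0.035,0.03,0.03,0.03,0.03,0.03],
)

```text
time: 3.9
tool_pos: [0.4677, 0.2392, 0.0274]
tcp_rot: [-3.138, -0.136, -0.003]
wrist_force: [0.7, -0.1, 0.6]
width: 0.353
grip_force: 0.0
```

jog_arm(
  turn=[
    [0,0,0],
    [0,0,0],
    [0,0,0],
    [0,0,0],
    [0,0,0],
  ],
  delta_pos=[
    [0,0,0],
    [0,0,0],
    [0,0,0],
    [0,0,0],
    [0,0,0],
  ],
  gripper=[0.012,0.012,0.012,0.012,0.012],
)

```text
time: 4.32
tool_pos: [0.4665, 0.2387, 0.0261]
tcp_rot: [-3.138, -0.136, -0.001]
wrist_force: [-0.3, -0.0, -0.3]
width: 0.138
grip_force: 0.0
```

```bash
python3 st.py
```

```text
4.32 [0.4665 0.2387 0.0261] w 11.8 0.0 [-0.3 -0.  -0.3]
tilt [0.0006 0.0003] yaw 0.0868 q [0.43 0.15 2.08 0.   0.92 1.91]
box mm [-23.    0.4  28.6]
```

jog_arm(
  turn=[
    [0,0,0],
    [0,0,0],
    [0,0,0],
    [0,0,0],
    [0,0,0],
    [0,0,0],
  ],
  delta_pos=[
    [0,0,0],
    [0,0,0],
    [0,0,0],
    [0,0,0.002],
    [0,0,0.001],
    [0,0,0],
  ],
  gripper=[0.028,0.028,0.028,0.026,0.026,0.026],
)

```text
time: 4.82
tool_pos: [0.4659, 0.2384, 0.0222]
tcp_rot: [3.138, 0.136, -0.001]
wrist_force: [0.2, -0.4, 0.1]
width: 0.307
grip_force: 0.0
```

```bash
python3 st.py; python3 - <<'E'
from h import *
im=snap('wrist','pics/w2.png')
cv2.imwrite('pics/w2c.png',cv2.resize(im[90:390,150:450],None,fx=2,fy=2,interpolation=cv2.INTER_CUBIC))
E
```

```text
4.82 [0.4659 0.2384 0.0222] w 26.2 0.0 [ 0.2 -0.4  0.1]
tilt [-0.0007 -0.0003] yaw 0.0868 q [0.43 0.15 2.08 0.   0.91 1.91]
box mm [-23.6   0.2  24.7]
```

View pics/w2c.png

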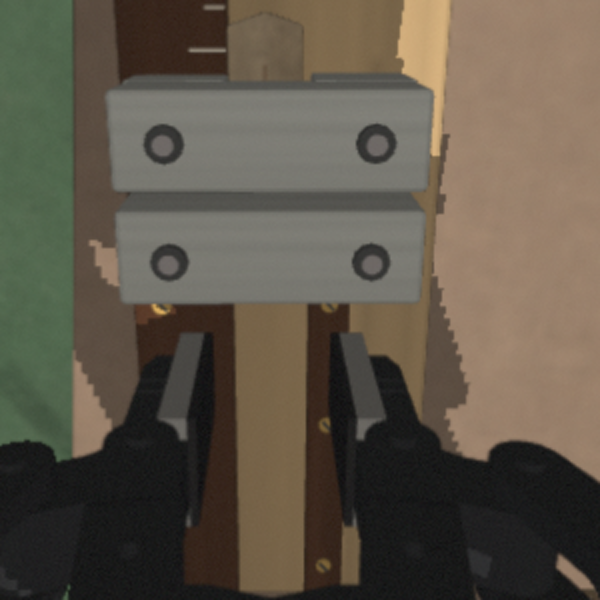

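jog_arm(
  turn=[
    [0,0,0],
    [0,0,0],
    [0,0,0],
    [0,0,0],
    [0,0,0],
  ],
  delta_pos=[
    [0.0005,-0.0005,0],
    [0,0,0],
    [0,0,0],
    [0,0,0],
    [0,0,0],
  ],
  gripper=[0.012,0.012,0.012,0.012,0.012],
)

```text
time: 5.28
tool_pos: [0.4668, 0.2391, 0.0227]
tcp_rot: [-3.139, -0.136, -0.0]
wrist_force: [0.2, 0.9, 0.3]
width: 0.138
grip_force: 0.0
```

```bash
python3 st.py
```

```text
5.28 [0.4668 0.2391 0.0227] w 11.8 0.0 [0.2 0.9 0.3]
tilt [0.0001 0.0001] yaw 0.0868 q [0.43 0.15 2.08 0.   0.91 1.91]
box mm [-22.7   0.8  25.2]
```

jog_arm(
  turn=[
    [0,0,0],
    [0,0,0],
    [0,0,0],
    [0,0,0],
    [0,0,0],
    [0,0,0],
  ],
  delta_pos=[
    [0,0,0],
    [0,0,0],
    [0,0,-0.03],
    [0,0,-0.04],
    [-0.01,0,-0.04],
    [0,0,0],
  ],
  gripper=[0.03,0.03,0.03,0.03,0.03,0.03],
)

```text
time: 5.78
tool_pos: [0.4614, 0.2408, 0.1415]
tcp_rot: [-3.133, -0.136, -0.02]
wrist_force: [1.1, 1.0, 0.4]
width: 0.353
grip_force: 0.0
```

```bash
python3 - <<'E'
from h import *
a=snap('side','pics/side1.png');b=snap('wrist','pics/w3.png')
st=read_state();print(st['tool_pos'],st['tcp_rot'])
A=cv2.resize(a[240:300,220:320],None,fx=6,fy=6,interpolation=cv2.INTER_CUBIC) #600x360
B=cv2.resize(b[90:210,220:340],None,fx=2,fy=2,interpolation=cv2.INTER_CUBIC) #240x240
c=np.zeros((600,600,3),np.uint8);c[:360]=A;c[360:,:240]=B
cv2.imwrite('pics/c3.png',c)
E
```

```text
[0.45860135 0.23917226 0.1355302 ] [-3.13636898 -0.13649447 -0.00857302]
```

View pics/c3.png

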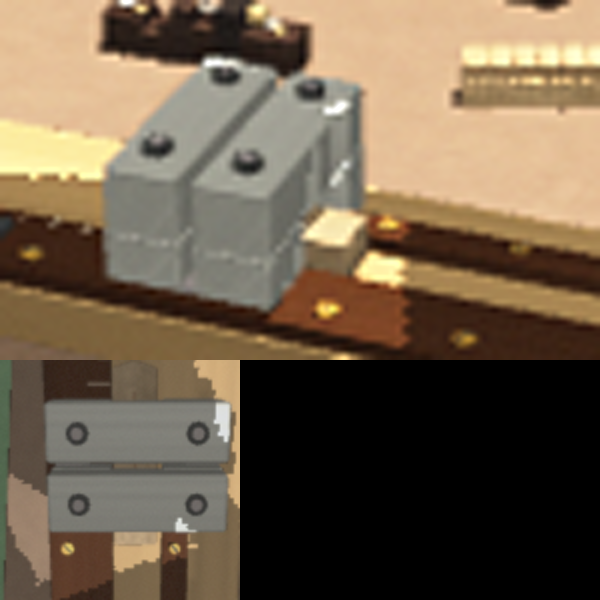

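```bash
python3 - <<'E'
from h import *
c=vision.calibration('wrist');f=210/np.tan(np.radians(c['vfov'])/2)
K=np.array([[f,0,c['cx']],[0,f,c['cy']],[0,0,1]]);M=np.linalg.inv(c['mount'])
C=(K,c['dist'],M[:3,:3],M[:3,3])
for x in(11,0):
  for z in(0,-.005,-.01,-.02,-.04):
    p=proj(C,[x/1e3,.013,z])[0];print(x,z,((p-[150,90])*2).round(0))
a=(180,333)
for u in[(335,333),(370,333),(190,420),(358,425)]:
    uv=(150+u[0]/2,90+u[1]/2)
    o,v=ray(C,uv)
    for y in(.013,.027):
        X=o+v*((y*np.sign(u[0]-270))-o[1])/v[1];print(u,y,X.round(4))
Cs=cal('side')
b=[.4895,.2403,0,.0875]
def W(m):
    m=np.array(m)/1e3;c,q=np.cos(b[3]),np.sin(b[3]);return [b[0]+c*m[0]-q*m[1],b[1]+q*m[0]+c*m[1],b[2]+m[2]]
for m in[(-10,9,32),(-21.4,9,32),(-21.4,-9,32),(-21.4,9,18),(-21.4,9,24),(-10,34,24),(-10,34,58)]:print(m,((proj(Cs,W(m))[0]-[220,240])*6).round(0))
E
```

```text
11 0 [320. 264.]
11 -0.005 [322. 271.]
11 -0.01 [323. 277.]
11 -0.02 [326. 292.]
11 -0.04 [332. 326.]
0 0 [320. 301.]
0 -0.005 [321. 308.]
0 -0.01 [322. 316.]
0 -0.02 [325. 332.]
0 -0.04 [331. 371.]
(335, 333) 0.013 [ 0.0123  0.013  -0.046 ]
(335, 333) 0.027 [-0.0551  0.027   0.0943]
(370, 333) 0.013 [ 0.0354  0.013  -0.0942]
(370, 333) 0.027 [-0.0081  0.027  -0.0035]
(190, 420) 0.013 [ 0.0179 -0.013  -0.0882]
(190, 420) 0.027 [-0.0497 -0.027   0.0181]
(358, 425) 0.013 [ 0.0159  0.013  -0.0863]
(358, 425) 0.027 [-0.0478  0.027   0.0125]
(-10, 9, 32) [309. 232.]
(-21.4, 9, 32) [348. 239.]
(-21.4, -9, 32) [372. 207.]
(-21.4, 9, 18) [348. 284.]
(-21.4, 9, 24) [348. 265.]
(-10, 34, 24) [273. 305.]
(-10, 34, 58) [270. 191.]
```

jog_arm(
  turn=[
    [0,0,0],
    [0,0,0],
    [0,0,0],
    [0,0,0],
    [0,0,0],
    [0,0,0],
  ],
  delta_pos=[
    [0.01,0.0005,0.04],
    [0,0,0.04],
    [0,0,0.02],
    [0,0,0.013],
    [0,0,0],
    [0,0,0],
  ],
  gripper=[0.028,0.028,0.028,0.028,0.028,0.028],
)

```text
time: 6.38
tool_pos: [0.4647, 0.2376, 0.0174]
tcp_rot: [3.137, 0.136, -0.007]
wrist_force: [0.0, -0.7, -0.5]
width: 0.33
grip_force: 0.0
```

```bash
python3 - <<'E'
from h import *
import runpy;runpy.run_path('st.py')
st=read_state()
a=snap('side','pics/side2.png')
Cs=cal('side');p=proj(Cs,st['tool_pos'])[0];print(p)
u,v=int(p[0]),int(p[1]);print(u-50,v-55)
cv2.imwrite('pics/c4.png',cv2.resize(a[v-55:v+20,u-50:u+50],None,fx=8,fy=8,interpolation=cv2.INTER_CUBIC))
print(((p-[u-50,v-55])*8).round())
E
```

```text
6.38 [0.4647 0.2376 0.0174] w 28.1 0.0 [ 0.  -0.7 -0.5]
tilt [-0.0045 -0.002 ] yaw 0.0867 q [0.42 0.16 2.08 0.   0.9  1.91]
box mm [-24.9  -0.5  19.9]
[282.19719953 285.15059878]
232 230
[402. 441.]
```

View pics/c4.png

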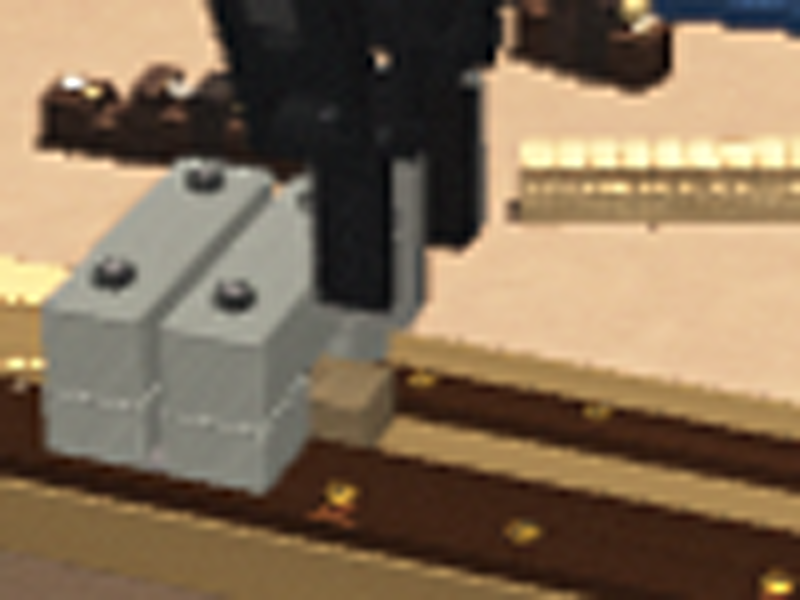

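```bash
python3 - <<'E'
from h import *
Cs=cal('side');Ct=cal('top')
c,q=np.cos(.0875),np.sin(.0875);n=np.array([-q,c,0])  # box y dir
for u,off in[((355,305),14),((355,305),28),((455,245),-14),((455,245),-28)]:
    uv=(232+u[0]/8,230+u[1]/8);o,v=ray(Cs,uv)
    P=np.array([.4647,.2376,0])+n*off/1e3
    k=((P-o)@n)/(v@n);X=o+k*v;d=X-np.array([.4895,.2403,0]);print(off,X.round(4),'boxx',(c*d[0]+q*d[1]).round(4))
E
python3 st.py
```

```text
14 [0.4678 0.2519 0.0557] boxx -0.0206
28 [0.461  0.2654 0.0642] boxx -0.0262
-14 [0.4595 0.2231 0.0568] boxx -0.0314
-28 [0.4658 0.2096 0.0488] boxx -0.0263
6.43 [0.4662 0.2383 0.0189] w 28.3 0.0 [ 0.3  0.7 -0. ]
tilt [-0.0017 -0.0007] yaw 0.0867 q [0.42 0.16 2.08 0.   0.9  1.91]
box mm [-23.4   0.   21.4]
```

jog_arm(
  turn=[
    [0,0,0],
    [0,0,0],
    [0,0,0],
    [0,0,0],
  ],
  delta_pos=[
    [0,0,0.012],
    [0,0,0.01],
    [0,0,0],
    [0,0,0],
  ],
  gripper=[0.028,0.028,0.028,0.028],
)

```text
time: 6.77
tool_pos: [0.4665, 0.2385, -0.0027]
tcp_rot: [3.138, 0.136, -0.001]
wrist_force: [0.6, -0.2, 0.6]
width: 0.327
grip_force: 0.0
```

```bash
python3 - <<'E'
from h import *
import runpy;runpy.run_path('st.py')
a=snap('side','pics/side3.png')
cv2.imwrite('pics/c5.png',cv2.resize(a[230:305,232:332],None,fx=8,fy=8,interpolation=cv2.INTER_CUBIC))
E
```

```text
6.77 [ 0.4665  0.2385 -0.0027] w 27.9 0.0 [ 0.6 -0.2  0.6]
tilt [-0.0005 -0.0003] yaw 0.0868 q [ 0.43  0.19  2.09 -0.    0.86  1.91]
box mm [-23.1   0.2  -0.2]
```

View pics/c5.png

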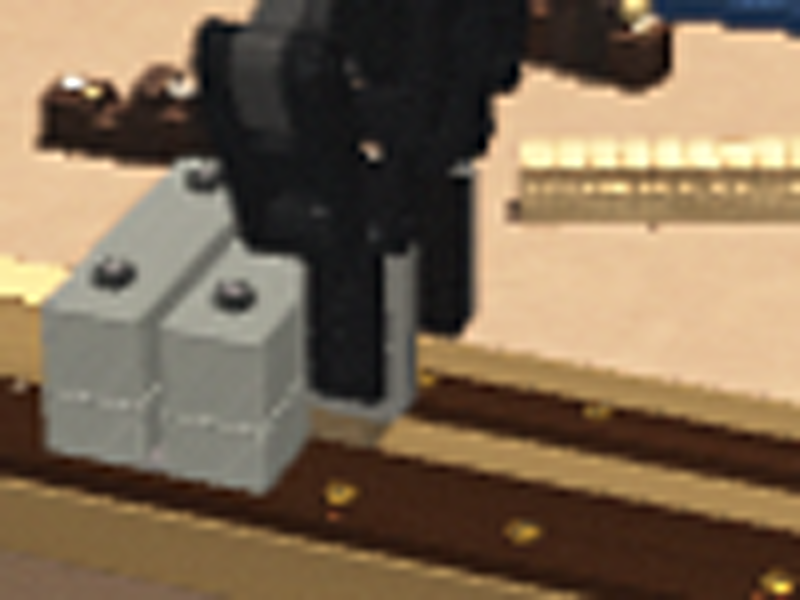

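jog_arm(
  turn=[
    [0,0,0],
    [0,0,0],
    [0,0,0],
  ],
  delta_pos=[
    [0,0,0.002],
    [0,0,0.002],
    [0,0,0],
  ],
  gripper=[0.026,0.026,0.026],
)

```text
time: 7.07
tool_pos: [0.4669, 0.2386, -0.0063]
tcp_rot: [-3.139, -0.136, -0.0]
wrist_force: [-0.7, 0.4, 0.0]
width: 0.304
grip_force: 0.0
```

jog_arm(
  turn=[
    [0,0,0],
    [0,0,0],
    [0,0,0],
    [0,0,0],
  ],
  delta_pos=[
    [0,0,0],
    [0,0,0],
    [0,0,0],
    [0,0,0],
  ],
  gripper=[0.012,0.012,0.012,0.012],
)

```text
time: 7.4
tool_pos: [0.4669, 0.2386, -0.0062]
tcp_rot: [-3.139, -0.136, -0.0]
wrist_force: [0.1, -0.7, -1.0]
width: 0.141
grip_force: 0.0
```

jog_arm(
  turn=[
    [0,0,0],
    [0,0,0],
    [0,0,0],
    [0,0,0],
    [0,0,0],
  ],
  delta_pos=[
    [0,0,0],
    [0,0,0],
    [0,0,0.002],
    [0,0,0.002],
    [0,0,0],
  ],
  gripper=[0.026,0.026,0.026,0.026,0.026],
)

```text
time: 7.82
tool_pos: [0.4664, 0.2384, -0.0109]
tcp_rot: [3.138, 0.136, -0.001]
wrist_force: [-0.4, 0.5, -0.5]
width: 0.304
grip_force: 0.0
```

jog_arm(
  turn=[
    [0,0,0],
    [0,0,0],
    [0,0,0],
    [0,0,0],
  ],
  delta_pos=[
    [0,0,0],
    [0,0,0],
    [0,0,0],
    [0,0,0],
  ],
  gripper=[0.012,0.012,0.012,0.012],
)

```text
time: 8.15
tool_pos: [0.4668, 0.2386, -0.0103]
tcp_rot: [-3.139, -0.136, -0.0]
wrist_force: [0.1, 0.5, 0.0]
width: 0.191
grip_force: 19.5
```

jog_arm(
  turn=[
    [0,0,0],
    [0,0,0],
    [0,0,0],
    [0,0,0],
    [0,0,0],
    [0,0,0],
  ],
  delta_pos=[
    [0,0,0],
    [-0.004,0,0],
    [-0.008,0,0],
    [-0.008,0,0],
    [-0.004,0,0],
    [0,0,0],
  ],
  gripper=[0.005,0.005,0.005,0.005,0.005,0.005],
  grip_force=40,
)

```text
time: 8.65
tool_pos: [0.4413, 0.2363, -0.0104]
tcp_rot: [3.138, 0.137, -0.002]
wrist_force: [-0.5, -0.5, -0.9]
width: 0.172
grip_force: 39.1
```

```bash
python3 st.py
```

```text
8.65 [ 0.4413  0.2363 -0.0104] w 14.7 39.13963135681115 [-0.5 -0.5 -0.9]
tilt [-0.001  -0.0003] yaw 0.0872 q [0.44 0.16 2.15 0.   0.84 1.93]
box mm [-48.4   0.2  -7.9]
```

jog_arm(
  turn=[
    [0,0,0],
    [0,0,0],
    [0,0,0],
    [0,0,0],
    [0,0,0],
    [0,0,0],
    [0,0,0],
    [0,0,0],
    [0,0,0],
    [0,0,0],
  ],
  delta_pos=[
    [0,0,0],
    [0,0,0],
    [0.01,0,0],
    [0.01,0,0],
    [0.003,0,0.002],
    [0,0,0.0015],
    [0,0,0],
    [0,0,0],
    [0,0,0],
    [0,0,0],
  ],
  gripper=[0.025,0.025,0.025,0.025,0.025,0.025,0.005,0.005,0.005,0.005],
  grip_force=30,
)

```text
time: 9.48
tool_pos: [0.4653, 0.2383, -0.0141]
tcp_rot: [3.138, 0.136, -0.001]
wrist_force: [-0.7, 0.1, -0.3]
width: 0.203
grip_force: 29.3
```

```bash
python3 st.py
```

```text
9.48 [ 0.4653  0.2383 -0.0141] w 17.3 29.31124448776245 [-0.7  0.1 -0.3]
tilt [-0.0006 -0.0003] yaw 0.0868 q [0.43 0.2  2.1  0.   0.84 1.91]
box mm [-24.3   0.2 -11.6]
```

jog_arm(
  turn=[
    [0,0,0],
    [0,0,0],
    [0,0,0],
    [0,0,0],
    [0,0,0],
    [0,0,0],
    [0,0,0],
    [0,0,0],
    [0,0,0],
    [0,0,0],
    [0,0,0],
    [0,0,0],
    [0,0,0],
  ],
  delta_pos=[
    [-0.008,0,0],
    [-0.015,0,0],
    [-0.015,0,0],
    [-0.008,0,0],
    [0,0,-0.02],
    [0,0,-0.03],
    [0.0026,0.024,-0.01],
    [0.003,0.028,0],
    [0.003,0.028,0],
    [0,0,0.02],
    [0,0,0.02],
    [0,0,0],
    [0,0,0],
  ],
  gripper=[0.005,0.005,0.005,0.005,0.005,0.005,0.005,0.005,0.005,0.005,0.005,0.005,0.005],
)

```text
time: 10.57
tool_pos: [0.4335, 0.155, 0.0052]
tcp_rot: [3.138, 0.136, -0.005]
wrist_force: [-0.9, 0.8, 0.2]
width: 0.199
grip_force: 29.4
```

```bash
python3 st.py; python3 - <<'E'
from h import *
a=snap('side','pics/s6.png');b=snap('top','pics/t6.png')
c=np.zeros((480,800,3),np.uint8)
c[:,:480]=cv2.resize(a[220:340,220:340],None,fx=4,fy=4,interpolation=cv2.INTER_CUBIC)
c[:480,480:]=cv2.resize(b[200:320,190:270],None,fx=4,fy=4,interpolation=cv2.INTER_CUBIC)
cv2.imwrite('pics/c6.png',c)
E
```

```text
10.57 [0.4335 0.155  0.0052] w 17.0 29.43147897720337 [-0.9  0.8  0.2]
tilt [-0.0034 -0.001 ] yaw 0.0867 q [0.29 0.06 2.22 0.   0.86 1.77]
box mm [-63.2 -80.1   7.7]
```

View pics/c6.png

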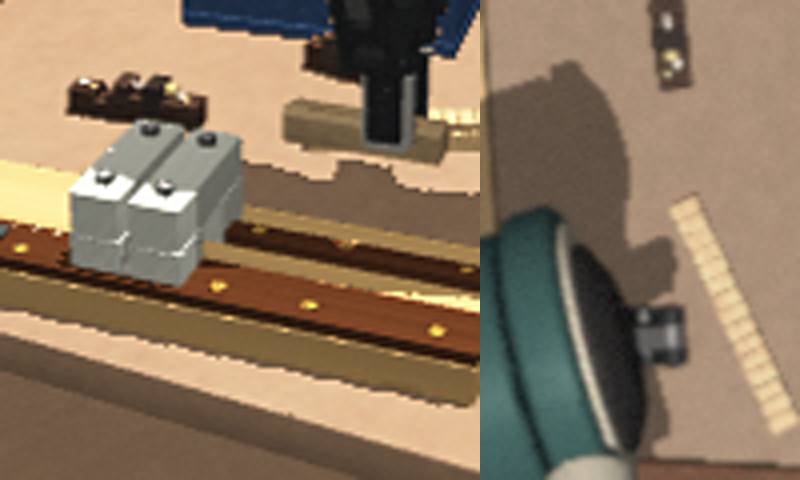

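jog_arm(
  turn=[
    [0,0,0],
    [0,0,0],
    [0,0,0],
    [0,0,0],
    [0,0,0],
  ],
  delta_pos=[
    [0,0,0.016],
    [0,0,0.012],
    [0,0,0.006],
    [0,0,0.0015],
    [0,0,0],
  ],
  gripper=[0.005,0.005,0.005,0.005,0.005],
)

```text
time: 11.08
tool_pos: [0.4356, 0.1559, -0.029]
tcp_rot: [-3.139, -0.137, -0.0]
wrist_force: [-0.3, 0.5, -1.1]
width: 0.2
grip_force: 29.4
```

```bash
python3 st.py
```

```text
11.08 [ 0.4356  0.1559 -0.029 ] w 17.1 29.430693984031677 [-0.3  0.5 -1.1]
tilt [0.0001 0.0001] yaw 0.0873 q [0.29 0.12 2.23 0.   0.78 1.77]
box mm [-61.  -79.4 -26.5]
```

jog_arm(
  turn=[
    [0,0,0],
    [0,0,0],
    [0,0,0],
    [0,0,0],
    [0,0,0],
    [0,0,0],
    [0,0,0],
    [0,0,0],
    [0,0,0],
    [0,0,0],
    [0,0,0],
    [0,0,0],
    [0,0,0],
    [0,0,0],
    [0,0,0],
    [0,0,0],
  ],
  delta_pos=[
    [0,0,0.001],
    [0,0,0],
    [0,0,0],
    [0,0,-0.03],
    [0,0,-0.04],
    [0,0,-0.04],
    [0,0,-0.04],
    [0.026,-0.0249,0],
    [0.026,-0.0249,0],
    [0.026,-0.0249,0],
    [0.026,-0.0249,0],
    [0.026,-0.0249,0],
    [0.026,-0.0249,0],
    [0,0,0.03],
    [0,0,0.03],
    [0,0,0],
  ],
  gripper=[0.005,0.035,0.035,0.035,0.035,0.035,0,0,0,0,0,0,0,0,0,0],
)

```text
time: 12.42
tool_pos: [0.5735, 0.3162, 0.053]
tcp_rot: [3.134, 0.137, -0.016]
wrist_force: [-2.5, -1.7, -2.9]
width: -0.002
grip_force: 0.0
```

```bash
python3 st.py
```

```text
12.42 [0.5735 0.3162 0.053 ] w -0.2 0.0 [-2.5 -1.7 -2.9]
tilt [-0.0099 -0.005 ] yaw 0.0874 q [0.47 0.35 1.77 0.   1.04 1.95]
box mm [90.4 68.2 55.5]
```

jog_arm(
  turn=[
    [0,0,0],
    [0,0,0],
    [0,0,0],
    [0,0,0],
  ],
  delta_pos=[
    [0,0,0.02],
    [0,0,0.017],
    [0,0,0],
    [0,0,0],
  ],
  gripper=[0,0,0,0],
)

```text
time: 12.75
tool_pos: [0.5771, 0.3173, 0.0227]
tcp_rot: [3.138, 0.136, -0.003]
wrist_force: [-0.4, -1.1, 1.2]
width: -0.0
grip_force: 0.0
```

```bash
python3 st.py; python3 - <<'E'
from h import *
st=read_state();T=st['tool_pos']
a=snap('side','pics/s7.png').astype(int);z=cv2.imread('pics/side0.png').astype(int)
Cs=cal('side')
for h in(0,.02,.03,.04,.05):print(h,proj(Cs,T+[0,0,h])[0].round(1))
g=a.max(2)
p=proj(Cs,T+[0,0,.04])[0].astype(int)
print(p);m=(a.sum(2)<110)&(np.abs(a-z).sum(2)>60)
for v in range(p[1]-20,p[1]+26):
    print(v,''.join('#' if m[v,u] else '.' for u in range(p[0]-35,p[0]+36)))
E
```

```text
12.75 [0.5771 0.3173 0.0227] w -0.0 0.0 [-0.4 -1.1  1.2]
tilt [-0.0018 -0.0009] yaw 0.0865 q [ 0.46  0.38  1.78 -0.    0.98  1.95]
box mm [94.  69.  25.2]
0 [195.9 290.6]
0.02 [194.9 279.5]
0.03 [194.3 273.9]
0.04 [193.8 268.2]
0.05 [193.2 262.5]
[193 268]
248 .....................##################................................
249 ....................##################.#...............................
250 ........................###########.#..................................
251 .........................##########.....#..............................
252 .........................##########.....#..............................
253 ..........................#########.....#..............................
254 ..........................#########.....#..............................
255 ..........................##########....#..............................
256 ..........................##########....#..............................
257 ..........................##########....#..............................
258 ..........................##########...................................
259 ...
[... 1952 characters left out ...]
............#...
285 .......................................................................
286 .......................................................................
287 .......................................................................
288 .......................................................................
289 .......................................................................
290 .......................................................................
291 .......................................................................
292 .......................................................................
293 .......................................................................
```

jog_arm(
  turn=[
    [0,0,0],
    [0,0,0],
    [0,0,0],
    [0,0,0],
    [0,0,0],
    [0,0,0],
    [0,0,0],
    [0,0,0],
    [0,0,0],
  ],
  delta_pos=[
    [0,0,0.006],
    [0.001,0.01,0],
    [0,0.01,0],
    [0,0.01,0],
    [0,0.01,0],
    [0,0.01,0],
    [0,0.011,0],
    [0,0.011,0],
    [0,0,0],
  ],
  gripper=[0,0,0,0,0,0,0,0,0],
)

```text
time: 13.55
tool_pos: [0.5853, 0.2436, 0.0166]
tcp_rot: [3.138, 0.134, -0.001]
wrist_force: [-0.3, -0.4, 0.1]
width: 0.0
grip_force: 0.3
```

jog_arm(
  turn=[
    [0,0,0],
    [0,0,0],
    [0,0,0],
    [0,0,0],
  ],
  delta_pos=[
    [0,0,0.006],
    [0,0,0.005],
    [0,0,0.003],
    [0,0,0],
  ],
  gripper=[0,0,0,0],
)

```text
time: 13.88
tool_pos: [0.584, 0.2464, 0.0011]
tcp_rot: [3.138, 0.137, -0.003]
wrist_force: [-0.3, -0.2, 0.0]
width: -0.002
grip_force: 0.0
```

```bash
python3 st.py
```

```text
13.88 [0.584  0.2464 0.0011] w -0.2 0.0 [-0.3 -0.2  0. ]
tilt [-0.0022 -0.0006] yaw 0.0873 q [0.36 0.37 1.85 0.   0.93 1.84]
box mm [94.7 -2.2  3.6]
```

jog_arm(
  turn=[
    [0,0,0],
    [0,0,0],
    [0,0,0],
  ],
  delta_pos=[
    [0,0,0.002],
    [0,0,0.002],
    [0,0,0],
  ],
  gripper=[0,0,0],
)

```text
time: 14.13
tool_pos: [0.5848, 0.2465, -0.0019]
tcp_rot: [3.138, 0.137, -0.001]
wrist_force: [-0.1, -0.3, -0.8]
width: 0.0
grip_force: 0.0
```

jog_arm(
  turn=[
    [0,0,0],
    [0,0,0],
  ],
  delta_pos=[
    [0,0,0.0015],
    [0,0,0],
  ],
  gripper=[0,0],
)

```text
time: 14.3
tool_pos: [0.5852, 0.2465, -0.0029]
tcp_rot: [-3.138, -0.136, -0.0]
wrist_force: [-0.2, -0.1, 0.2]
width: 0.007
grip_force: 0.0
```

jog_arm(
  turn=[
    [0,0,0],
    [0,0,0],
  ],
  delta_pos=[
    [0,0,0.0015],
    [0,0,0],
  ],
  gripper=[0,0],
)

```text
time: 14.47
tool_pos: [0.5853, 0.2465, -0.0032]
tcp_rot: [-3.138, -0.136, -0.0]
wrist_force: [-3.0, -0.2, 5.3]
width: -0.001
grip_force: 2.9
```

jog_arm(
  turn=[
    [0,0,0],
    [0,0,0],
  ],
  delta_pos=[
    [0,0,0.0015],
    [0,0,0],
  ],
  gripper=[0,0],
)

```text
time: 14.63
tool_pos: [0.5854, 0.2465, -0.0033]
tcp_rot: [-3.138, -0.136, -0.0]
wrist_force: [-5.7, -1.6, 13.7]
width: 0.001
grip_force: 6.4
```

jog_arm(
  turn=[
    [0,0,0],
    [0,0,0],
    [0,0,0],
    [0,0,-0.1155],
    [0,0,-0.1155],
    [0,0,-0.1155],
    [0,0,0],
    [0,0,0],
    [0,0,0],
    [0,0,0],
    [0,0,0],
    [0,0,0],
    [0,0,0],
    [0,0,0],
    [0,0,0],
    [0,0,0],
  ],
  delta_pos=[
    [0,0,-0.025],
    [0,0,-0.04],
    [0,0,-0.04],
    [0,0,0],
    [0,0,0],
    [0,0,0],
    [-0.0335,0.0157,0],
    [-0.0335,0.0157,0],
    [-0.0335,0.0157,0],
    [-0.0335,0.0157,0],
    [-0.0335,0.0157,0],
    [-0.0335,0.0157,0],
    [0,0,0.03],
    [0,0,0.03],
    [0,0,0],
    [0,0,0],
  ],
  gripper=[0,0,0,0.03,0.03,0.03,0.03,0.03,0.03,0.03,0.03,0.03,0.03,0.03,0.03,0.03],
)

```text
time: 15.97
tool_pos: [0.4403, 0.0761, 0.0381]
tcp_rot: [-3.068, -0.675, 0.006]
wrist_force: [-0.2, 0.0, 0.6]
width: 0.348
grip_force: 0.0
```

```bash
python3 st.py; cat > lin.py <<'E'
from h import *
# lining axis error from the top view is hidden by the arm: use the wrist view, pale bar segmentation on plane z=.016
st=read_state();a=vision.read_camera('wrist');C=cal('wrist',st)
cv2.imwrite('pics/w8.png',cv2.cvtColor(a,cv2.COLOR_RGB2BGR))
P=[[.4425+.9073*u-.4205*v,.0763+.4205*u+.9073*v,.016] for u,v in((.061,.007),(.061,-.007),(-.061,-.007),(-.061,.007))]
q=proj(C,P);print(q.round(0).tolist())
# rectify top plane: 1 px = 0.5 mm, bar along columns
g=np.array([[.4425+.9073*u-.4205*v,.0763+.4205*u+.9073*v,.016] for v in np.arange(.03,-.0301,-.001) for u in np.arange(-.08,.0801,.002)])
m=proj(C,g).astype(np.float32).reshape(61,81,2)
r=cv2.remap(a,m[...,0],m[...,1],cv2.INTER_LINEAR)
v=r.astype(int).sum(2)
for k in range(0,61,2):print('%4d '%(30-k)+''.join(' .:-=+*#%@'[min(9,x//77)] for x in v[k]))
E
python3 lin.py
```

```text
15.97 [0.4403 0.0761 0.0381] w 29.8 0.0 [-0.2  0.   0.6]
tilt [-0.004  -0.0004] yaw 0.433 q [ 0.12 -0.01  2.22  0.    0.94  1.25]
box mm [ -63.3 -159.3   40.6]
[[275.0, 123.0], [300.0, 123.0], [298.0, 309.0], [277.0, 309.0]]
  30        .   .      ...::::::::--------------------+-------------------------------
  28 ...                    ..::::----------------------------------------------------
  26 ...:::...              .  ...:---------------------------------------------------
  24 ..:::-+=-:::...      ..     .:---------------------------------------------------
  22 ..:::=+++==----------------------------------------------------------------------
  20 .:::-++++++----------------------------------------------------------------------
  18 .:::=+++++-----------------------------------------------------------------------
  16 ::::+++++=-----------------------------------------------------------------------
  14 :::-+++++=------------------------------------+----------------------------------
  12 :::+++++++------------------------------------+----------------------------------
  10 
[... 1121 characters left out ...]
----
 -16 ++++++++++++++++++++++++++++++++++++++++++=+=------------------------------------
 -18 ++++++++++++++++++++++++++++++++++++++++++++++=----------------------------------
 -20 +++++++++++++++======++======+++++++++++++++++++---------------------------------
 -22 +++++++++=:..                -++++++++++++++++++---------------------------------
 -24 ++==-:..                  ..:=++++++++++++++++++=+=------------------------------
 -26 .                    ...:::::=++++++++++++++++++++++-----------------------------
 -28   ....... ...   . ..:::::::::=+++++++++++++++++++++=-----------------------------
 -30 ................:::::::::::::=++++++++++++++++++++=------------------------------
```

jog_arm(
  turn=[
    [0,0,0],
    [0,0,0],
    [0,0,0],
    [0,0,0],
    [0,0,0],
    [0,0,0],
  ],
  delta_pos=[
    [0.001,0.0005,0.03],
    [0,0,0.02],
    [0,0,0.012],
    [0,0,0.0055],
    [0,0,0],
    [0,0,0],
  ],
  gripper=[0.03,0.03,0.03,0.03,0.03,0.03],
)

```text
time: 16.52
tool_pos: [0.445, 0.0768, -0.0271]
tcp_rot: [3.068, 0.676, 0.003]
wrist_force: [0.2, -0.1, -0.4]
width: 0.35
grip_force: 0.0
```

```bash
python3 st.py
```

```text
16.52 [ 0.445   0.0768 -0.0271] w 29.9 0.0 [ 0.2 -0.1 -0.4]
tilt [0.0019 0.0002] yaw 0.4338 q [ 0.12  0.1   2.26 -0.    0.78  1.25]
box mm [ -58.6 -159.   -24.6]
```

jog_arm(
  turn=[
    [0,0,0],
    [0,0,0],
    [0,0,0],
    [0,0,0],
    [0,0,0],
  ],
  delta_pos=[
    [0,0,0],
    [0,0,0],
    [0,0,0],
    [0,0,0],
    [0,0,0],
  ],
  gripper=[0.004,0.004,0.004,0.004,0.004],
  grip_force=30,
)

```text
time: 16.93
tool_pos: [0.4452, 0.0767, -0.0268]
tcp_rot: [3.068, 0.675, 0.005]
wrist_force: [-0.1, 0.6, 6.6]
width: 0.146
grip_force: 31.6
```

jog_arm(
  turn=[
    [0,0,0],
    [0,0,0],
    [0,0,0],
    [0,0,0],
  ],
  delta_pos=[
    [0,0,0],
    [0,0,0],
    [0,0,0.003],
    [0,0,0],
  ],
  gripper=[0.026,0.026,0.026,0.026],
)

```text
time: 17.27
tool_pos: [0.4426, 0.0762, -0.032]
tcp_rot: [-3.068, -0.675, 0.002]
wrist_force: [0.5, 1.0, -0.1]
width: 0.302
grip_force: 0.0
```

jog_arm(
  turn=[
    [0,0,0],
    [0,0,0],
    [0,0,0],
    [0,0,0],
    [0,0,0],
  ],
  delta_pos=[
    [0,0,0],
    [0,0,0],
    [0,0,0],
    [0,0,0],
    [0,0,0],
  ],
  gripper=[0.004,0.004,0.004,0.004,0.004],
  grip_force=30,
)

```text
time: 17.68
tool_pos: [0.4433, 0.0763, -0.0314]
tcp_rot: [-3.068, -0.675, 0.0]
wrist_force: [-0.3, 0.1, -0.3]
width: 0.149
grip_force: 30.8
```

```bash
python3 st.py
```

```text
17.68 [ 0.4433  0.0763 -0.0314] w 12.7 30.81693470478058 [-0.3  0.1 -0.3]
tilt [-0.0002 -0.    ] yaw 0.4333 q [0.12 0.11 2.26 0.   0.78 1.25]
box mm [ -60.4 -159.3  -28.9]
```

jog_arm(
  turn=[
    [0,0,0],
    [0,0,0],
    [0,0,0],
    [0,0,0],
    [0,0,0],
    [0,0,0.1153],
    [0,0,0.1153],
    [0,0,0.1152],
    [0,0,0],
    [0,0,0],
    [0,0,0],
    [0,0,0],
    [0,0,0],
    [0,0,0],
  ],
  delta_pos=[
    [0,0,-0.015],
    [0,0,-0.033],
    [0,0,-0.033],
    [0.0217,-0.023,0],
    [0.0217,-0.023,0],
    [0,0,0],
    [0,0,0],
    [0,0,0],
    [-0.0136,-0.0338,0],
    [-0.0136,-0.0338,0],
    [-0.0136,-0.0338,0],
    [0,0,0],
    [0,0,0],
    [0,0,0],
  ],
  gripper=[0.004,0.004,0.004,0.004,0.004,0.004,0.004,0.004,0.004,0.004,0.004,0.004,0.004,0.004],
)

```text
time: 18.85
tool_pos: [0.4139, 0.2338, 0.0496]
tcp_rot: [3.138, 0.14, 0.0]
wrist_force: [0.4, -0.7, -0.1]
width: 0.148
grip_force: 30.8
```

```bash
python3 st.py
```

```text
18.85 [0.4139 0.2338 0.0496] w 12.7 30.82597017288208 [ 0.4 -0.7 -0.1]
tilt [ 0.0001 -0.0004] yaw 0.0889 q [ 0.46  0.02  2.16 -0.    0.96  1.94]
box mm [-75.9   0.1  52.1]
```

```bash
cat > rect.py <<'E'
from h import *
import sys
def show(cam,z,x0,x1,y0,y1,dx=2,dy=1,im=None,lo=0,hi=770):
    st=read_state();a=vision.read_camera(cam) if im is None else im;C=cal(cam,st)
    c,s=np.cos(.0875),np.sin(.0875)
    xs=np.arange(x0,x1+.1,dx);ys=np.arange(y1,y0-.1,-dy)
    g=[[.4895+(c*x-s*y)/1e3,.2403+(s*x+c*y)/1e3,z] for y in ys for x in xs]
    m=proj(C,g).astype(np.float32).reshape(len(ys),len(xs),2)
    v=cv2.remap(a,m[...,0],m[...,1],cv2.INTER_LINEAR).astype(int).sum(2)
    print(cam,'z',z,'x',x0,x1)
    for y,r in zip(ys,v):print('%4d '%y+''.join(' .:-=+*#%@'[min(9,max(0,(k-lo)*10//(hi-lo)))] for k in r))
E
python3 - <<'E'
from rect import *
a=vision.read_camera('wrist')
show('wrist',.097,-60,10,-16,16,2,2,a)
show('wrist',.024,-10,60,-50,40,2,4,a)
E
```

```text
wrist z 0.097 x -60 10
  16 .....::....................-==:::+==
  14 ......:....................-=====+==
  12 ......:....................-===+=+==
  10 ...........................-===+=+==
   8 ...........................-===+=+==
   6 ===========-===-===-===----====+=+==
   4 ===========-===-===-===-----===+=+==
   2 ===========-===-===-==------===+=+==
   0 =======--==-===-===-===-----==++=+==
  -2 ===-===-===-===-===-===-----===+=+++
  -4 ===-===-===-===-===-===-----==++*+#=
  -6 =======-===-===-===:--=:----==+*=++=
  -8 ...........................-==++=++=
 -10 ..........+-...........:...-===+=+==
 -12 ...........................-==++=++=
 -14 ---------------------------====:=++=
 -16 ----------------------------==:=:++=
wrist z 0.024 x -10 60
  40 =============--:============-:      
  36 =========++==.::============-.      
  32 ======:-=+++==-:=====-:-====-.      
  28 ====:===:++===-:====:===:===-.      
  24 =====:::=++===--====-:::=+==-.      
  20 =========+++=.--=========+==-.      
  16 ====+=+==++==.::=====++==+==-.      
  12 ======+==++==.:-======+==+==-:      
   8 ======+==++==--:=====+==++#%+-      
   4 =====+++=++==--:====++*%=++==-      
   0 ====+=+==++==---=*%==+===+===-      
  -4 =====++==+*++---=====++==+===-      
  -8 =====*+#%+++=--:=====+===+===-      
 -12 ======+==++===-:=========+===-      
 -16 ====+++==+++==--====+=+==+===+      
 -20 ====++===+++==-:====++===+==+*      
 -24 ====::=::++===--====.:=:-+===*      
 -28 ====::=-:++===-:====:-=--+*%**      
 -32 ====+=+==++==#-:====+++%%%%%**      
 -36 ====+++==++==**-**%%%%%%%%%%**      
 -40 **++***++**+*************+****      
 -44 +++=+++++++=+++==++==+===+==+=      
 -48 ++++++++++++++++++++++++++++==
```

jog_arm(
  turn=[
    [0,0,0],
    [0,0,0],
    [0,0,0],
    [0,0,0],
    [0,0,0],
    [0,0,0],
  ],
  delta_pos=[
    [0,0,0.03],
    [0,0,0.018],
    [0,0,0.008],
    [0,0,0.0045],
    [0,0,0.001],
    [0,0,0],
  ],
  gripper=[0.004,0.004,0.004,0.004,0.004,0.004],
)

```text
time: 19.4
tool_pos: [0.4171, 0.2338, -0.0098]
tcp_rot: [-3.137, -0.133, -0.006]
wrist_force: [-0.4, -0.3, 9.3]
width: 0.15
grip_force: 40.2
```

```bash
python3 st.py
```

```text
19.4 [ 0.4171  0.2338 -0.0098] w 12.8 40.15502572059631 [-0.4 -0.3  9.3]
tilt [0.0035 0.0019] yaw 0.0848 q [0.46 0.12 2.2  0.   0.83 1.94]
box mm [-72.7  -0.2  -7.3]
```

jog_arm(
  turn=[
    [0,0,0],
    [0,0,0],
  ],
  delta_pos=[
    [0,0,0],
    [0,0,0],
  ],
  gripper=[0.004,0.004],
)

```text
time: 19.57
tool_pos: [0.4171, 0.2338, -0.0097]
tcp_rot: [-3.137, -0.133, -0.006]
wrist_force: [0.4, 0.6, 8.8]
width: 0.151
grip_force: 40.1
```

```bash
python3 st.py;python3 - <<'E'
from rect import *
a=vision.read_camera('wrist')
show('wrist',.034,-60,10,-24,24,2,1,a)
b=vision.read_camera('side')
cv2.imwrite('pics/s9.png',cv2.cvtColor(b,cv2.COLOR_RGB2BGR))
E
```

```text
19.57 [ 0.4171  0.2338 -0.0097] w 12.9 40.09011268615723 [0.4 0.6 8.8]
tilt [0.0038 0.0021] yaw 0.0849 q [0.46 0.12 2.2  0.   0.83 1.94]
box mm [-72.7  -0.1  -7.2]
wrist z 0.034 x -60 10
  24 ........................:=====:.=++=
  23 ........................:=========++
  22 ........................:=====++==+=
  21 ........................:=====++==++
  20 ........................:=====+===+=
  19 ........................:====+++==++
  18 ........................:====+++==++
  17 ........................:=====++==++
  16 ........................:=====++==++
  15 ........................:====+++==++
  14 ........................:=====++=+++
  13 ........................:=====++==+=
  12 ........................:=====++==++
  11 ........................:===++++==++
  10 -------------------------====+++=+++
   9 -------------------------=====++=+++
   8 =-===-===-========-====--====+++==++
   7 =-===-============-====--====+++=+++
   6 =-===-===-========-====--====+++==++
   5 =-===-===-========-====--=====++==++
   4 =-===-===-========---==--====+++==++
   3 =-===-===-====-=-=-=--=--=
[... 444 characters left out ...]
---------====----=+=++++=+++
  -9 ........................:====+++=%#+
 -10 ........................:====+++=%#+
 -11 ........................:====++%=+++
 -12 .:.................:....:===#++%=+++
 -13 .--................--...:===%*++=+++
 -14 .--................-=...:=*=%*++==++
 -15 .:-................:-...:+%=++++=+++
 -16 .-:................-:...:+%==+++==++
 -17 ........................:=+==+++=+++
 -18 ........................:====+++=+++
 -19 ........................:===++++=+++
 -20 -------------===========-====+++=+++
 -21 --------------==========-====+::=+++
 -22 ---------------===--=--=-====-:::+++
 -23 -------------------------====::::=++
 -24 -------------------------====:==:-++
```

jog_arm(
  turn=[
    [0,0,0],
    [0,0,0],
    [0,0,0],
    [0,0,0],
  ],
  delta_pos=[
    [0,0,0],
    [0,0,0],
    [0,0,0],
    [0,0,0],
  ],
  gripper=[0.024,0.024,0.024,0.024],
)

```text
time: 20.0
tool_pos: [0.4138, 0.233, -0.0122]
tcp_rot: [3.138, 0.136, -0.001]
wrist_force: [-0.3, 0.4, -0.1]
width: 0.282
grip_force: 0.0
```

```bash
python3 st.py;python3 - <<'E'
from h import *
b=cv2.cvtColor(vision.read_camera('side'),cv2.COLOR_RGB2BGR);cv2.imwrite('pics/s10.png',b)
Cs=cal('side')
# brightness profile below lining trailing end: columns through x=-130..-90 of fence side
c,s=np.cos(.0875),np.sin(.0875)
for im,n in((cv2.imread('pics/s9.png'),'before'),(b,'after')):
    print(n)
    for x in(-128,-120,-112,-104,-96,-50,-42,-34,-26,-18):
        r=[]
        for z in range(14,50,2):
            y=7
            p=proj(Cs,[.4895+(c*x-s*y)/1e3,.2403+(s*x+c*y)/1e3,z/1e3])[0]
            r.append(int(cv2.getRectSubPix(im,(1,1),tuple(map(float,p))).sum())//30)
        print(x,r)
E
```

```text
20.0 [ 0.4138  0.233  -0.0122] w 24.1 0.0 [-0.3  0.4 -0.1]
tilt [-0.0008 -0.0005] yaw 0.0864 q [ 0.46  0.12  2.2  -0.    0.82  1.94]
box mm [-76.1  -0.7  -9.7]
before
-128 [6, 7, 7, 8, 11, 12, 13, 11, 10, 12, 13, 14, 14, 13, 12, 10, 9, 14]
-120 [3, 3, 3, 7, 11, 12, 12, 13, 11, 10, 11, 14, 14, 13, 13, 12, 12, 14]
-112 [3, 3, 3, 7, 11, 12, 12, 12, 14, 10, 10, 12, 14, 14, 13, 14, 11, 15]
-104 [3, 3, 3, 7, 11, 11, 11, 12, 12, 13, 10, 10, 12, 14, 14, 13, 12, 14]
-96 [3, 3, 3, 7, 12, 11, 11, 12, 11, 12, 13, 10, 11, 13, 13, 13, 13, 11]
-50 [3, 3, 3, 7, 12, 12, 13, 10, 5, 8, 11, 11, 11, 11, 11, 10, 10, 13]
-42 [3, 3, 3, 7, 12, 12, 13, 11, 4, 5, 10, 12, 12, 11, 12, 10, 9, 10]
-34 [3, 3, 3, 8, 12, 12, 12, 10, 3, 2, 6, 11, 12, 12, 12, 13, 10, 9]
-26 [3, 3, 3, 8, 12, 12, 12, 11, 3, 2, 3, 7, 11, 11, 12, 11, 12, 10]
-18 [3, 3, 3, 8, 12, 12, 13, 11, 4, 3, 4, 6, 10, 11, 11, 11, 12, 12]
after
-128 [7, 7, 7, 8, 11, 12, 13, 11, 10, 12, 13, 14, 14, 13, 12, 10, 9, 14]
-120 [3, 3, 3, 7, 12, 12, 13, 12, 10, 11, 13, 14, 14, 14, 13, 12, 12, 14]
-112 [3, 3, 3, 7, 12, 12, 13, 12, 9, 11, 13, 14, 13, 13, 12, 12, 12, 14]
-104 [3, 3, 3, 7, 11, 12, 12, 12, 9, 10, 13, 14, 14, 13, 12, 12, 12, 14]
-96 [3, 3, 3, 7, 11, 11, 13, 12, 10, 11, 13, 14, 13, 13, 12, 12, 12, 12]
-50 [3, 3, 3, 6, 10, 10, 11, 11, 9, 10, 11, 13, 13, 13, 13, 12, 13, 18]
-42 [3, 3, 3, 7, 12, 12, 11, 12, 9, 9, 11, 12, 13, 13, 12, 11, 22, 20]
-34 [3, 3, 3, 8, 12, 12, 11, 11, 9, 10, 11, 11, 12, 13, 12, 18, 22, 22]
-26 [3, 3, 3, 8, 11, 11, 10, 12, 9, 9, 11, 12, 13, 13, 12, 18, 21, 21]
-18 [3, 3, 3, 7, 11, 11, 11, 13, 10, 10, 11, 12, 12, 12, 11, 10, 10, 10]
```

jog_arm(
  turn=[
    [0,0,0],
    [0,0,0],
    [0,0,0],
    [0,0,0],
    [0,0,0],
    [0,0,0],
  ],
  delta_pos=[
    [0,0,0.002],
    [0,0,0],
    [0,0,0],
    [0,0,0],
    [0,0,0],
    [0,0,0],
  ],
  gripper=[0.024,0.004,0.004,0.004,0.004,0.004],
  grip_force=25,
)

```text
time: 20.55
tool_pos: [0.4138, 0.2338, -0.0139]
tcp_rot: [3.139, 0.138, -0.0]
wrist_force: [0.2, 0.3, -0.2]
width: 0.151
grip_force: 25.8
```

jog_arm(
  turn=[
    [0,0,0],
    [0,0,0],
    [0,0,0],
    [0,0,0],
    [0,0,0],
    [0,0,0],
    [0,0,0],
  ],
  delta_pos=[
    [0.005,0,0],
    [0.01,0,0],
    [0.01,0,0],
    [0.01,0,0],
    [0.008,0,0],
    [0.005,0,0],
    [0,0,0],
  ],
  gripper=[0.004,0.004,0.004,0.004,0.004,0.004,0.004],
)

```text
time: 21.13
tool_pos: [0.4637, 0.2383, -0.0136]
tcp_rot: [-3.138, -0.136, -0.002]
wrist_force: [-0.4, 0.1, 0.3]
width: 0.156
grip_force: 25.8
```

```bash
python3 st.py
```

```text
21.13 [ 0.4637  0.2383 -0.0136] w 13.3 25.813412368297577 [-0.4  0.1  0.3]
tilt [0.0012 0.0005] yaw 0.0868 q [ 0.43  0.2   2.11 -0.    0.84  1.91]
box mm [-25.9   0.2 -11.1]
```

jog_arm(
  turn=[
    [0,0,0],
    [0,0,0],
    [0,0,0],
    [0,0,0],
    [0,0,0],
    [0,0,0],
    [0,0,0],
    [0,0,0],
    [0,0,0],
    [0,0,0],
  ],
  delta_pos=[
    [0,0,0],
    [0,0,0],
    [0,0,-0.03],
    [-0.03,0,0],
    [-0.03,0,0],
    [-0.02,0,0],
    [0,0,0],
    [0,0,0.02],
    [0,0,0.009],
    [0,0,0],
  ],
  gripper=[0.026,0.026,0.026,0,0,0,0,0,0,0],
)

```text
time: 21.97
tool_pos: [0.38, 0.2299, -0.0148]
tcp_rot: [3.137, 0.138, -0.006]
wrist_force: [-0.2, 0.7, -0.2]
width: -0.001
grip_force: 0.0
```

```bash
python3 st.py;python3 - <<'E'
from rect import *
show('wrist',.034,-96,-4,-12,12,2,3)
show('wrist',.034,30,100,-24,40,2,4,lo=0,hi=600)
E
```

```text
21.97 [ 0.38    0.2299 -0.0148] w -0.1 0.0 [-0.2  0.7 -0.2]
tilt [-0.0039 -0.0021] yaw 0.0877 q [ 0.49  0.07  2.26 -0.    0.82  1.97]
box mm [-110.    -0.8  -12.3]
wrist z 0.034 x -96 -4
  12 ...........................................:-:-
   9 ============================================-:-
   6 -==============================+====-===:===-:-
   3 -=========+=========================-===:===-:=
   0 :=========+==++====+==========+=====-===-+##-:-
  -3 -==============++==+==========+=====-=##:===-:-
  -6 -===============================+=**========-:-
  -9 ...........................................-::-
 -12 :.::....::.:...:::::................:......:---
wrist z 0.034 x 30 100
  40                                     
  36                                     
  32                                     
  28                                     
  24                                     
  20                                     
  16                                     
  12                                     
   8                                     
   4                                     
   0                                     
  -4                                     
  -8                                     
 -12                                     
 -16                                     
 -20                                     
 -24
```

jog_arm(
  turn=[
    [0,0,0],
    [0,0,0],
    [0,0,0],
    [0,0,0],
    [0,0,0],
    [0,0,0],
    [0,0,0],
  ],
  delta_pos=[
    [0.006,0,0],
    [0.01,0,0],
    [0.01,0,0],
    [0.01,0,0],
    [0.01,0,0],
    [0.006,0,0],
    [0,0,0],
  ],
  gripper=[0,0,0,0,0,0,0],
)

```text
time: 22.65
tool_pos: [0.4363, 0.236, -0.0124]
tcp_rot: [-3.138, -0.136, -0.003]
wrist_force: [-0.1, 0.8, -0.3]
width: -0.0
grip_force: 0.0
```

```bash
python3 st.py;python3 - <<'E'
from rect import *
show('wrist',.034,-60,-4,-12,12,1,3)
show('wrist',.034,36,110,-24,40,2,4,lo=0,hi=600)
E
```

```text
22.65 [ 0.4363  0.236  -0.0124] w -0.0 0.0 [-0.1  0.8 -0.3]
tilt [0.0017 0.0007] yaw 0.0867 q [ 0.45  0.15  2.16 -0.    0.83  1.93]
box mm [-53.4   0.3  -9.9]
wrist z 0.034 x -60 -4
  12      .....   ...............................:============
   9 :::........ ..:------------------------------============
   6 :::::::::::::::::::-=======-=======-=======--============
   3 .::::::::::::::::::--======-=======-=======--============
   0  .             ....:=======-=======-=======--============
  -3 :::::::::::::::::::-=======-=======-=======--============
  -6 :::::::::::::::-------=----------------------============
  -9 ..   .. ..   ...............................:============
 -12  ..  .. .   ...........................::...:============
wrist z 0.034 x 36 110
  40 ***=----+                             
  36 ***-.....                             
  32 ***=.....                             
  28 ***=::...                             
  24 ***=....:                             
  20 ***=:....                             
  16 ***=-.:::                             
  12 ***=-...:                             
   8 ***+=====                             
   4 ***+++=*+                             
   0 ***+++===                             
  -4 #*@+++===                             
  -8 ***++====                             
 -12 ***++++==                             
 -16 ***+++=+=                             
 -20 ***+====+                             
 -24 ***+=+%%%
```

jog_arm(
  turn=[
    [0,0,0],
    [0,0,0],
    [0,0,0],
  ],
  delta_pos=[
    [0.003,0,0],
    [0.002,0,0],
    [0,0,0],
  ],
  gripper=[0,0,0],
)

```text
time: 23.0
tool_pos: [0.439, 0.236, -0.0128]
tcp_rot: [-3.138, -0.138, -0.0]
wrist_force: [1.4, -0.6, 0.5]
width: -0.0
grip_force: 0.0
```

jog_arm(
  turn=[
    [0,0,0],
    [0,0,0],
  ],
  delta_pos=[
    [0.002,0,0],
    [0,0,0],
  ],
  gripper=[0,0],
)

```text
time: 23.17
tool_pos: [0.441, 0.2362, -0.0127]
tcp_rot: [-3.139, -0.138, -0.0]
wrist_force: [-0.7, -0.3, 0.4]
width: 0.001
grip_force: 0.0
```

jog_arm(
  turn=[
    [0,0,0],
    [0,0,0],
  ],
  delta_pos=[
    [0.002,0,0],
    [0,0,0],
  ],
  gripper=[0,0],
)

```text
time: 23.33
tool_pos: [0.4432, 0.2364, -0.0127]
tcp_rot: [-3.138, -0.137, -0.001]
wrist_force: [-0.4, 0.0, -0.5]
width: -0.001
grip_force: 0.0
```

jog_arm(
  turn=[
    [0,0,0],
    [0,0,0],
  ],
  delta_pos=[
    [0.002,0,0],
    [0,0,0],
  ],
  gripper=[0,0],
)

```text
time: 23.5
tool_pos: [0.4451, 0.2365, -0.0128]
tcp_rot: [-3.139, -0.137, -0.0]
wrist_force: [-0.4, 0.1, -0.6]
width: -0.003
grip_force: 0.0
```

jog_arm(
  turn=[
    [0,0,0],
    [0,0,0],
  ],
  delta_pos=[
    [0.002,0,0],
    [0,0,0],
  ],
  gripper=[0,0],
)

```text
time: 23.67
tool_pos: [0.4451, 0.2364, -0.0131]
tcp_rot: [3.138, 0.137, -0.006]
wrist_force: [-4.8, 0.4, 3.4]
width: -0.002
grip_force: 2.4
```

jog_arm(
  turn=[
    [0,0,0],
    [0,0,0],
  ],
  delta_pos=[
    [0.002,0,0],
    [0,0,0],
  ],
  gripper=[0,0],
)

```text
time: 23.83
tool_pos: [0.4451, 0.2362, -0.0134]
tcp_rot: [3.137, 0.136, -0.012]
wrist_force: [-8.8, 0.7, 8.8]
width: -0.0
grip_force: 4.8
```

jog_arm(
  turn=[
    [0,0,0],
    [0,0,0],
    [0,0,0],
    [0,0,0],
    [0,0,0],
    [0,0,0],
    [0,0,0],
    [0,0,0],
    [0,0,0],
    [0,0,0],
    [0,0,0],
    [0,0,0],
    [0,0,0],
    [0,0,0],
  ],
  delta_pos=[
    [-0.006,0,0],
    [-0.01,0,0],
    [0,0,-0.03],
    [0,0,-0.04],
    [0,0,-0.04],
    [0,0,-0.04],
    [0,0,-0.04],
    [0,0.04,0],
    [0,0.04,0],
    [0,0.04,0],
    [0,0.04,0],
    [0,0.04,0],
    [0,0.04,0],
    [0,0,0],
  ],
  gripper=[0,0,0,0,0,0,0,0,0,0,0,0,0,0],
)

```text
time: 25.0
tool_pos: [0.454, -0.01, 0.1774]
tcp_rot: [3.135, 0.127, 0.002]
wrist_force: [-0.1, 1.3, 0.6]
width: -0.001
grip_force: 0.0
```

```bash
python3 st.py;python3 - <<'E'
from rect import *
a=vision.read_camera('top')
show('top',.034,-50,130,-24,40,2,2,a)
show('top',.014,-110,10,-100,-60,2,2,a)
w=vision.read_camera('side')
cv2.imwrite('pics/s11.png',cv2.cvtColor(w,cv2.COLOR_RGB2BGR))
show('side',.036,60,130,-24,40,2,2,w)
E
```

```text
25.0 [ 0.454  -0.01    0.1774] w -0.1 0.0 [-0.1  1.3  0.6]
tilt [ 0.0016 -0.0039] yaw 0.0812 q [-0.07 -0.16  2.07 -0.    1.22  1.42]
box mm [ -57.2 -246.2  179.9]
top z 0.034 x -50 130
  40 ++++++++++**++++++++*%%@@@@@%%%#*+*%%%%@@@@@%*+++++++++++++++++++++++++++++++++++++++======
  38 ++++++++++++++++++++*%@@@@@@@@@%**#@@@@@@@@@@*++++++++++++++++++++++++=+++++++++++++++=====
  36 ==-==--===========-=+%@@@@@@@@@%*+#@@@@@@@@@%*====---=----=--============+++=========----=+
  34 ::-:-::::-:::--::::-+%@@@%%%%@@%*+#@@@%%%%@@%+-::::::-----:::--------=++++*++=------::----+
  32 ::::::::::::-=-::::-+%@@%##*#@@%*+#@@@####%@%+:.::::::-==-::::--===--+*#####*=--==-::-++=-+
  30 :::::::::::-=++-:::-=%@@%##**%@%*+#@@%*##*#@@*::::::::-=+=-:::-=+**+=+#%%%%%#+==**=-:=**==+
  28 :::::::::::-=**-:::-=#@@%***#%@%*+#@@%****%@@#:.::::::-=+=-:::=+***==+#%%%%%#+==*++-:-++--+
  26 ::::::::::::-==-::::=#@@%###%@@%*+#@@@%*##@@@#-::::::::---::::-+*+=--=*######=--==+=::----+
  24 :::::::::::::-::::::=#@@@@@@@@@%+=*@@@@%%@@@@#::::::::::::::::-===-::=#%%%%%#-::--=-:::::-=
  22 :::::::::::::::::::-+%@@@@@@@@@%+=*@@
[... 4422 characters left out ...]
%#%%%##@@@@@@%%%%%#######***
   6 %#%%%#%%%#%%%#%@@@@@@%%%%%#######*#*
   4 %%%%%%%%%#%%%*#@@@@@@%%%%%#########*
   2 %%%%%%%%%#%%%#%@@@@@@%%%%##########*
   0 %%%%%%%%%#%%##%@@@@@%%%%%##########*
  -2 %%%%%%%%%%%%#=+@##*#%#%%%##########*
  -4 %%%%%%%%%%%%%=:==---++#%%##########*
  -6 %%%%%%%%%%%%%# .::...-*%%#*########*
  -8 %%%%%%%%%%%%%%+-::::-=*%%#*########*
 -10 %%%%%%%%%%%%%%%*++*#*+*%%%*#########
 -12 #%%%##%%%###%%%##%%%###%%###########
 -14 ####*####*##########*###############
 -16 #####*####*#########################
 -18 *###################################
 -20 *###################################
 -22 *###################################
 -24 ####################################
```

```bash
python3 -c "
from workcell import ticket
print(ticket.finish_job())"
```

```text
the job is handed in; nothing more can be done
None
```

The job is handed in at about 25 s of the 72 s; the hand-in returned no verdict. My last camera check showed the maple block on the cart top to the right of the box, the flip stop down, and the lining in the groove butted against the stop.

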